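# Set out glassware by height

### The job

Line up the four loose pieces of laboratory glassware that stand between you and the row of pads (a measuring cylinder, a conical flask and two beakers) on the black round pads in order of height, one standing upright in the middle of each pad, with the tallest at the end of the row where the roll of tape lies and the shortest at the end where the petri dish lies. Do not tip any glass over, and leave the tape and the dish where they are.

Things in the scene. Friction and masses are not known exactly. Their poses are not given: they have to be found in the camera images.
- cylinder_mid (a point): tall narrow measuring cylinder, 186 mm high: clear upright tube 31 mm across on a six-sided flat foot 57 x 66 mm and 8 mm high, with a narrow blue collar near its top; about 0.12 kg. Grasp the tube, at or above half-way. Stands upright and loose at the start. The point is on its upright axis, half-way up; z axis up.
- flask_mid (a point): conical flask, 104 mm high: foot 62 mm across, tapering to a neck 28 mm across that runs from 75 mm above its foot to the top; about 0.08 kg. Grasp the neck. Stands upright and loose at the start. The point is on its upright axis, half-way up; z axis up.
- large_beaker_mid (a point): larger open beaker, 72 mm high, about 57 mm across (with its spout); about 0.05 kg. Grasp from outside across its walls. Stands upright and loose at the start. The point is on its upright axis, half-way up; z axis up.
- small_beaker_mid (a point): smaller open beaker, 58 mm high, about 46 mm across (with its spout); about 0.05 kg. Grasp from outside across its walls. Stands upright and loose at the start. The point is on its upright axis, half-way up; z axis up.
- pad_1: round black rubber pad, 90 mm across, 5 mm thick, fixed to the worktop; origin at the centre of its underside (its top is 5 mm above the worktop). The four pads stand in one straight row, pad_1 to pad_4 from the robot's left to its right, 100 mm from centre to centre.
- pad_2: round black rubber pad, 90 mm across, 5 mm thick, fixed to the worktop; origin at the centre of its underside (its top is 5 mm above the worktop). Second from the left in the row.
- pad_3: round black rubber pad, 90 mm across, 5 mm thick, fixed to the worktop; origin at the centre of its underside (its top is 5 mm above the worktop). Third from the left in the row.
- pad_4: round black rubber pad, 90 mm across, 5 mm thick, fixed to the worktop; origin at the centre of its underside (its top is 5 mm above the worktop). Last on the right in the row.
- tape_roll: tan roll of tape with an open middle, 96 mm across, 25 mm high, lying flat and loose just beyond one end of the row of pads (either end), its centre about 115 mm from the centre of the end pad; origin at the centre of its underside. It marks the end for the tallest glass.
- petri_dish: flat round closed petri dish, cream, 91 mm across, 16 mm high, lying loose just beyond the other end of the row, about 115 mm from the end pad; origin at the centre of its underside. It marks the end for the shortest glass.
Not all that is in view belongs to the job. What is shaped like the part that bears large_beaker_mid but orange is not meant. What is shaped like the tape_roll but yellow is not meant.

How it is judged:
By the outcome, as a careful person would: the job done as asked, in the order asked, and still so for the second after the job is handed in, with the robot touching nothing.
It also fails if it takes over 106 s, if anything falls off the work surface, if the arm or the gripper's body presses on something with over 40 N, if the wrist force passes 120 N, or if a joint passes its speed limit or range.

### The arm

A 6-joint arm with a two-finger parallel gripper is mounted at the origin on a cart in front of the work surface, level with it; the furniture and walls round the work are solid. World frame = base frame: x ahead of the robot, y to its left, z up, the work surface at z = 0. Lengths are in m, angles in rad, forces in N, time in s.
With the tool pointing down it reaches from about 0.25 to 0.725 m from the base axis. Payload 4 kg.
Tool frame: the origin (TCP) lies where the fingers leave the gripper's body, on its centre line; the fingertips stand 73 mm ahead of it and the grasp point (between the pads) lies 54 mm ahead of it (bot.tips_ahead is the z of the fingertips in the tool frame, in m); z points along the fingers, y is the direction in which the jaws open and shut (so a half turn about z gives the same grasp; the last joint's range is limited). The gripper opens to 85 mm and grips with 20 to 120 N. Pads are 22 mm wide; open, the fingers measure 114 mm over their backs; the gripper's body (76 mm by 85 mm) begins 54 mm behind the grasp point. The pads swing forward as they close: fully open they stand 13 mm farther back than shut.
Start: joints at [1.315, 0.241, 0.005, 1.335, 0, 1.571], TCP at [0.127, 0.484, 0.304] pointing down, gripper open.
Joint ranges: [-2.72, 2.72], [-1.05, 1.87], [-1.09, 1.28], [-1.99, 2.15], [-1.42, 1.44], [-3.14, 3.14]. Speed limits (rad/s): [2.79, 2.79, 3.14, 3.14, 3.14, 3.14].

### API

Orientations are given as a unit quaternion [x, y, z, w].
In Python, from workcell import readout, camera, get_calibration, order, bot gives the robot as it stands.
- The arm moves only by the tool send_rows, never from a script. Its argument "moves" is a list of rows, each a list of 3 entries, a list of its own where there are three numbers: the shift along the tool's x, y, z in mm, then the turn, a rotation vector about the tool's x, y, z in rad, then the finger opening in mm, from 0 to 85.4. In form: [[[dx, dy, dz], [ax, ay, az], grip], ...]. A call has 1 to 12 rows; each row is the pose to reach, as a shift and turn from the pose measured when the call began, along the tool's axes at that moment; what a row does not reach only later rows make up. A row lasts 1/12 s, in which the tool goes at most 41.7 mm and 7.16 degrees, less where a joint would pass 70% of its speed; a pose out of reach is approached as far as the arm can. A call with a gripper value outside its range is refused whole. The fingers move at their own pace and stop on an object; the grip force is fixed at half the most. Time passes only in rows, so rows that repeat a pose let the fingers close. It gives the time, the measured TCP pose, the force and the opening at its end, in the units of the state.
- readout.get_obs(): the state, without advancing time (a new reading comes with each control period).
- camera(name): name is "scene" or "top" or "wrist"; returns the picture (420x560x3 uint8, red, green, blue); there is no depth.
- get_calibration(name): a dict with "fx", "fy", "cx", "cy" (pixels), "R" (3x3) and "t" (3): a world point X has camera coordinates R X + t. Camera axes: x right, y down, z forward; pixel columns grow to the right and rows downward; lengths in m; the calibration is good to about 2 mm. The wrist camera is an equidistant fisheye: a pixel r from the principal point sees the ray r / f radians off the axis. A picture is of the moment at which its call begins: read the wrist's pose just before it. get_calibration takes no time and is no camera call; for the wrist camera it gives the pose at the moment of the call.
- order.job_done(): hands the job in, once; it reports no verdict.
The state is a dict: "clock": time; "joint_pos": joint angles; "joint_vel": joint speeds; "tau": joint torques, N m; "eef_pos": TCP position; "tool_rot": TCP orientation; "ft_force": force on the tool from outside, world axes, zero at the start; "ft_torque": the same for the moment, N m; "grip_width": finger opening in m.
Only numpy, scipy, OpenCV 4.12 (cv2) and the standard library are available. Lean on these libraries where they do the work, as an engineer would, in place of code of your own. Each camera call takes 0.05 s, during which the arm holds its last target. There are 200 camera calls.

## Working session

There is one attempt and no reset: what is moved stays moved. The work goes in short steps, Python scripts to look and compute and a tool call to move; the robot and the scene stay as the last step left them, time stands still between calls to the robot, and variables do not carry over. Pictures are saved under pics/ and viewed, about 12 in all and at most 16, crops included, and the job is handed in when it is done.

Besides the shell and the picture viewer there is one more tool, called after "Call:" as name([rows], argument=value, ...), one row to a line, values as JSON. send_rows: Moves the arm, as the interface text tells. Its arguments: {"type":"object","properties":{"moves":{"type":"array","items":{"type":"array"}}},"required":["moves"]}

```bash
mkdir -p pics && python3 - <<'E'
from workcell import readout, camera, get_calibration
import cv2
o=readout.get_obs();print({k:(o[k]) for k in('clock','eef_pos','tool_rot','grip_width','ft_force')})
for n in('scene','top'):
    im=camera(n);cv2.imwrite(f'pics/{n}0.png',im[...,::-1]);print(n,get_calibration(n))
E
```

```text
{'clock': 0.0, 'eef_pos': array([0.1263799 , 0.48326006, 0.30300727]), 'tool_rot': array([ 1.27554051e-01,  9.91831051e-01, -1.05565303e-03, -1.30299238e-04]), 'grip_width': 0.08504673449036913, 'ft_force': array([0.27110309, 0.31708922, 0.28506492])}
scene {'fx': 535.8810868282677, 'fy': 535.8810868282677, 'cx': 274.57262268321074, 'cy': 210.28992569306646, 'R': array([[ 0.8910122 , -0.45358151, -0.01900186],
       [-0.22881544, -0.41254507, -0.88173128],
       [ 0.39209788,  0.78998125, -0.47136915]]), 't': array([-0.49105846,  0.18503853,  1.30967438])}
top {'fx': 436.5944328050936, 'fy': 436.5944328050936, 'cx': 283.1870084274528, 'cy': 211.2805129125283, 'R': array([[ 0.11460544, -0.993402  ,  0.00424891],
       [-0.97006795, -0.11283317, -0.21502755],
       [ 0.21408821,  0.0205216 , -0.97659874]]), 't': array([-0.08361155,  0.56145825,  1.09785666])}
```

View pics/scene0.png

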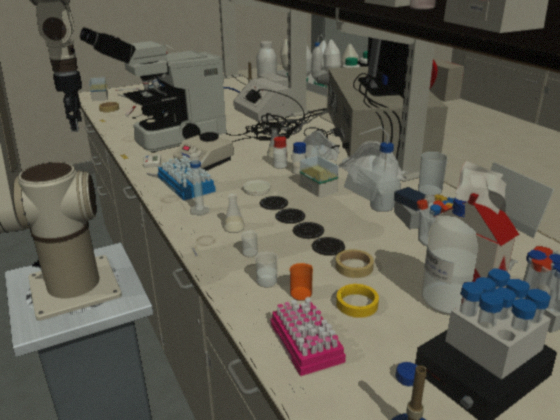

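View pics/top0.png

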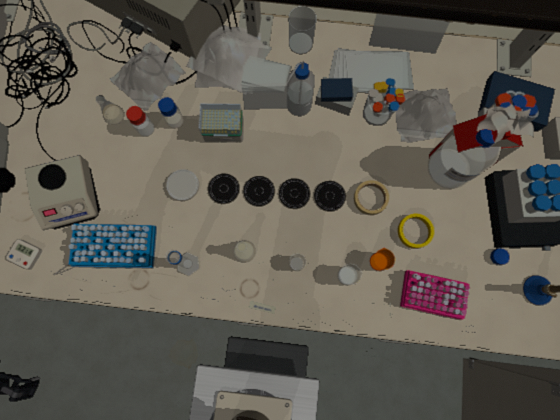

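The tape is on the robot's right, next to pad_4, and the petri dish is on the left. The order is therefore cylinder on pad_4, flask on pad_3, large beaker on pad_2 and small beaker on pad_1.

Candidates in the top view:
- **Cylinder:** about (180,260). The tall clear jar at (301,30) is behind the row, so it isn't meant.
- **Flask:** (244,250).
- **Small beaker:** (297,262).
- **Large beaker:** (348,275). The orange one at (381,260) is a decoy.
- **Flat clear dishes:** (139,279) and (250,288). These don't belong to the job.
- **Tape:** the tan roll at (371,197). The yellow one at (416,230) is a decoy.

I'll check these in one close crop.

```bash
cat > h.py <<'E'
import numpy as np, cv2
from workcell import readout, camera, get_calibration
from scipy.spatial.transform import Rotation as Ro
def ray(n,u,v,c=None):
    c=c or get_calibration(n);x=(u-c['cx'])/c['fx'];y=(v-c['cy'])/c['fy']
    d=np.array([x,y,1.])
    if n=='wrist':
        r=np.hypot(x,y);d=np.array([x/r*np.sin(r),y/r*np.sin(r),np.cos(r)]) if r>1e-9 else d
    R=np.array(c['R']);return -R.T@np.array(c['t']),R.T@d
def onz(n,u,v,z,c=None):
    p,d=ray(n,u,v,c);return p+d*(z-p[2])/d[2]
def proj(n,X):
    c=get_calibration(n);q=np.array(c['R'])@X+c['t'];return np.array([c['fx']*q[0]/q[2]+c['cx'],c['fy']*q[1]/q[2]+c['cy']])
def delta(target,yaw):  # tool-frame shift mm for TCP target; yaw of jaw (y) axis in world, tool straight down
    o=readout.get_obs();R=Ro.from_quat(o['tool_rot']);y=np.array([np.cos(yaw),np.sin(yaw),0]);z=np.array([0,0,-1.])
    best=None
    for s in(1,-1):
        T=Ro.from_matrix(np.c_[np.cross(s*y,z),s*y,z]);rv=(R.inv()*T).as_rotvec()
        if best is None or np.linalg.norm(rv)<np.linalg.norm(best):best=rv
    d=R.inv().apply(np.array(target)-o['eef_pos'])*1000
    return np.round(d,1),np.round(best,3)
E
python3 - <<'E'
from h import *
im=cv2.imread('pics/top0.png')
cv2.imwrite('pics/crop.png',cv2.resize(im[225:305,160:360],None,fx=4,fy=4,interpolation=cv2.INTER_CUBIC))
g=cv2.cvtColor(im,6)[165:225,200:355]
m=cv2.morphologyEx((g<75).astype('uint8'),cv2.MORPH_CLOSE,np.ones((5,5)))
n,l,s,c=cv2.connectedComponentsWithStats(m)
for i in range(1,n):
    if s[i,4]>200:
        x,y,w,h,_=s[i];print('pad',c[i]+[200,165],s[i],onz('top',200+x+w/2-.5,165+y+h/2-.5,.005))
E
```

```text
pad [276.55576441 191.97055138] [   8    8  139   39 3192] [0.63286082 0.00639163 0.005     ]
```

View pics/crop.png

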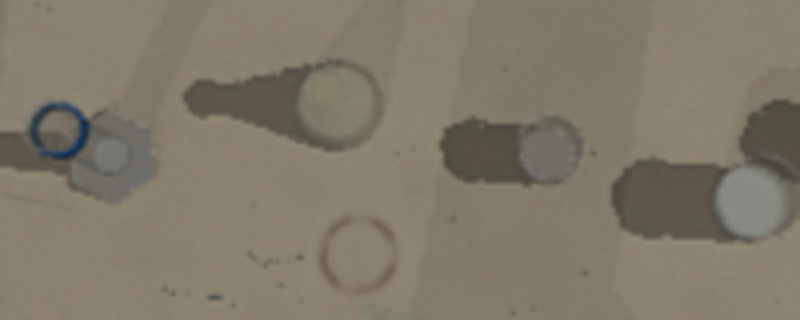

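```bash
python3 - <<'E'
from h import *
im=cv2.imread('pics/top0.png')
g=cv2.cvtColor(im,6)
m=np.zeros_like(g);m[165:225,200:352]=(g[165:225,200:352]<70)
P=[]
for u in(223.5,259,294.5,330):
    v=188+(u-223.5)*.07
    for _ in range(4):
        ys,xs=np.nonzero(m); k=np.hypot(xs-u,ys-v)<18.5
        pts=np.c_[xs[k],ys[k]].astype('float32');(u,v),r=cv2.minEnclosingCircle(pts); 
    p=onz('top',u,v,.005);P.append(p);print('pad',u,v,r,p.round(4))
P=np.array(P);print(np.diff(P,axis=0).round(4),P.mean(0))
f=lambda x,y:(160+x/4,225+y/4)
for n,(x,y),z in[('cyl foot',(113,157),.006),('cyl collar',(58,130),.17),('flask foot',(340,105),.005),('sb base',(547,153),.002),('sb rim',(556,148),.058),('lb base',(752,200),.002)]:
    print(n,onz('top',*f(x,y),z).round(4))
for n,X in[('cyl',onz('top',*f(113,157),0)),('fl',onz('top',*f(340,105),0))]: print(n,proj('scene',X))
E
```

```text
pad 223.0 188.0 15.811488151550293 [0.6268 0.1589 0.005 ]
pad 258.406982421875 190.71705627441406 15.75936222076416 [0.6305 0.0588 0.005 ]
pad 293.68310546875 193.091552734375 15.89664363861084 [ 0.6351 -0.0406  0.005 ]
pad 329.1428527832031 195.7142791748047 16.194082260131836 [ 0.6391 -0.1404  0.005 ]
[[ 0.0037 -0.1001  0.    ]
 [ 0.0046 -0.0994  0.    ]
 [ 0.004  -0.0998  0.    ]] [0.6328939  0.00918246 0.005     ]
cyl foot [0.4037 0.2214 0.006 ]
cyl collar [0.404  0.2195 0.17  ]
flask foot [0.4566 0.0735 0.005 ]
sb base [ 0.4407 -0.0705  0.002 ]
sb rim [ 0.4388 -0.0746  0.058 ]
lb base [ 0.4251 -0.2118  0.002 ]
cyl [198.96950856 210.51029637]
fl [233.96397909 227.57171123]
```

```bash
python3 -c "
from h import *
print(delta((.404,.2205,.300),0))"
```

```text
(array([-335.1, -184. ,    3.5]), array([-2.000e-03,  1.000e-03,  1.315e+00]))
```

Call:
send_rows([
  [[-335,-184,3],[0,0,1.315],85],
  [[-335,-184,3],[0,0,1.315],85],
  [[-335,-184,3],[0,0,1.315],85],
  [[-335,-184,3],[0,0,1.315],85],
  [[-335,-184,3],[0,0,1.315],85],
  [[-335,-184,3],[0,0,1.315],85],
  [[-335,-184,3],[0,0,1.315],85],
  [[-335,-184,3],[0,0,1.315],85],
  [[-335,-184,3],[0,0,1.315],85],
  [[-335,-184,3],[0,0,1.315],85],
  [[-335,-184,3],[0,0,1.315],85],
  [[-335,-184,3],[0,0,1.315],85],
])

```text
clock: 1.1
eef_pos: [0.4045, 0.2193, 0.2999]
tool_rot: [0.708, 0.706, -0.001, 0.0]
ft_force: [-0.4, -0.2, 0.6]
grip_width: 0.0853
```

```bash
python3 - <<'E'
from h import *
o=readout.get_obs();print(o['clock'],o['eef_pos'],o['joint_pos'].round(3),delta((.404,.2205,.2),0))
c=get_calibration('wrist');print(c)
im=camera('wrist');cv2.imwrite('pics/w1.png',im[...,::-1])
E
```

```text
1.1 [0.40448977 0.21933288 0.29986359] [ 4.980e-01  1.650e-01 -1.000e-01  1.308e+00 -1.000e-03  2.072e+00] (array([ 1.4, -0.3, 99.9]), array([-0.002,  0.002, -0.004]))
{'fx': 325.19226210127806, 'fy': 325.19226210127806, 'cx': 282.4278961572936, 'cy': 211.60802543432885, 'R': array([[ 9.99995297e-01, -3.06162260e-03, -1.81720042e-04],
       [-2.89436719e-03, -9.61645544e-01,  2.74279912e-01],
       [-1.01449185e-03, -2.74278096e-01, -9.61649883e-01]]), 't': array([-0.40336785,  0.17834984,  0.43540635])}
```

View pics/w1.png

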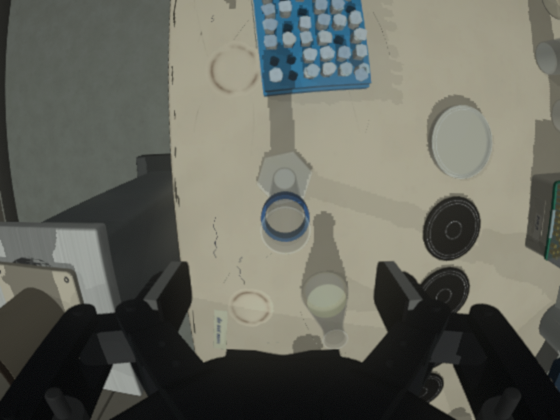

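The wrist view shows the cylinder foot at (284,178) and its blue collar at (285,216), between the fingers in x. The flask is at (325,295).

```bash
python3 - <<'E'
from h import *
print(onz('wrist',284,178,.006),onz('wrist',285,216,.17),onz('wrist',284.5,222,.17))
E
```

```text
[0.40539757 0.22617122 0.006     ] [0.40527536 0.23037162 0.17      ] [0.40496586 0.22633043 0.17      ]
```

Call:
send_rows([
  [[4.5,0.5,10],[0,0,0],85],
  [[4.5,0.5,40],[0,0,0],85],
  [[4.5,0.5,70],[0,0,0],85],
  [[4.5,0.5,90],[0,0,0],85],
  [[4.5,0.5,99],[0,0,0],70],
  [[4.5,0.5,99],[0,0,0],40],
  [[4.5,0.5,99],[0,0,0],20],
  [[4.5,0.5,99],[0,0,0],20],
  [[4.5,0.5,99],[0,0,0],20],
  [[4.5,0.5,99],[0,0,0],20],
  [[4.5,0.5,99],[0,0,0],20],
  [[4.5,0.5,99],[0,0,0],20],
])

```text
clock: 2.15
eef_pos: [0.4055, 0.2248, 0.2026]
tool_rot: [0.707, 0.707, 0.001, 0.001]
ft_force: [1.0, 1.0, 6.9]
grip_width: 0.0295
```

Call:
send_rows([
  [[0,0,0],[0,0,0],20],
  [[0,0,-10],[0,0,0],20],
  [[0,0,-35],[0,0,0],20],
  [[0,0,-65],[0,0,0],20],
  [[0,0,-95],[0,0,0],20],
  [[0,0,-120],[0,0,0],20],
  [[0,0,-130],[0,0,0],20],
  [[0,0,-130],[0,0,0],20],
  [[0,0,-130],[0,0,0],20],
])

```text
clock: 2.9
eef_pos: [0.4052, 0.2247, 0.3323]
tool_rot: [0.707, 0.707, 0.001, 0.001]
ft_force: [0.5, -0.6, -1.6]
grip_width: 0.0296
```

```bash
python3 - <<'E'
from h import *
print(readout.get_obs()['ft_force'])
print(delta((.640,-.140,.333),0))
a=camera('wrist');b=camera('scene')
cv2.imwrite('pics/w2.png',np.hstack([a[100:420,150:450],cv2.resize(b[90:250,120:270],(300,320))])[...,::-1])
E
```

```text
[ 0.49122966 -0.59808973 -1.63216469]
(array([-3.647e+02,  2.348e+02, -2.000e-01]), array([0.002, 0.   , 0.   ]))
```

View pics/w2.png

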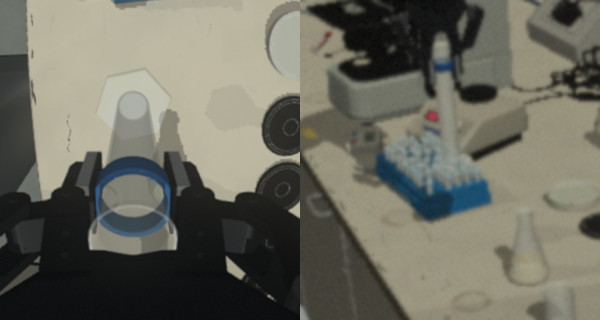

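The cylinder is held upright. Its foot is at wrist pixel (284,198), which I'll use to measure the grip offset.

```bash
python3 - <<'E'
from h import *
o=readout.get_obs();print(o['eef_pos'])
for v in(197,200,203): print(onz('wrist',284,v,.134))
E
```

```text
[0.40454932 0.22439938 0.33094751]
[0.40558466 0.23161766 0.134     ]
[0.40559007 0.2290125  0.134     ]
[0.40559559 0.22639548 0.134     ]
```

Call:
send_rows([
  [[-10,7,-5],[0,0,0],20],
  [[-35,22,-6],[0,0,0],20],
  [[-70,45,-6],[0,0,0],20],
  [[-105,67,-6],[0,0,0],20],
  [[-140,90,-6],[0,0,0],20],
  [[-175,112,-6],[0,0,0],20],
  [[-210,134,-6],[0,0,0],20],
  [[-245,156,-6],[0,0,0],20],
  [[-280,179,-6],[0,0,0],20],
  [[-315,201,-6],[0,0,0],20],
  [[-345,220,-5],[0,0,0],20],
  [[-366,233,-3],[0,0,0],20],
])

```text
clock: 4.0
eef_pos: [0.6382, -0.1449, 0.3314]
tool_rot: [0.708, 0.706, -0.002, -0.001]
ft_force: [-0.5, -0.3, -1.1]
grip_width: 0.0292
```

Call:
send_rows([
  [[0,0,0],[0,0,0],20],
  [[0,0,0],[0,0,0],20],
])

```text
clock: 4.17
eef_pos: [0.6378, -0.1467, 0.3272]
tool_rot: [0.709, 0.705, -0.004, -0.004]
ft_force: [-0.8, 0.1, -2.2]
grip_width: 0.0297
```

```bash
python3 -c "
from h import *
o=readout.get_obs();print(o['eef_pos'],o['grip_width'],delta((.638,-.142,.209),0))"
```

```text
[ 0.6378188  -0.14667149  0.32722101] 0.029695635878329345 (array([  4.7,   1.4, 118.2]), array([-0.011,  0.   , -0.006]))
```

Call:
send_rows([
  [[4,1,10],[-0.011,0,-0.006],20],
  [[4.7,1.4,35],[-0.011,0,-0.006],20],
  [[4.7,1.4,65],[-0.011,0,-0.006],20],
  [[4.7,1.4,90],[-0.011,0,-0.006],20],
  [[4.7,1.4,105],[-0.011,0,-0.006],20],
  [[4.7,1.4,112],[-0.011,0,-0.006],20],
  [[4.7,1.4,115],[-0.011,0,-0.006],20],
  [[4.7,1.4,116],[-0.011,0,-0.006],20],
  [[4.7,1.4,116],[-0.011,0,-0.006],20],
])

```text
clock: 4.92
eef_pos: [0.6384, -0.1415, 0.2124]
tool_rot: [0.707, 0.708, 0.0, 0.001]
ft_force: [0.4, -0.1, -0.8]
grip_width: 0.0291
```

```bash
python3 - <<'E'
from h import *
o=readout.get_obs();print(o['eef_pos'],o['ft_force'],o['grip_width'],delta((.638,-.142,.2075),0))
a=camera('wrist');b=camera('scene')
cv2.imwrite('pics/w3.png',np.hstack([a[100:420,150:450],cv2.resize(b[180:280,280:380],(320,320))])[...,::-1])
E
```

```text
[ 0.63840213 -0.14153995  0.21237968] [ 0.41030021 -0.10561234 -0.8105401 ] 0.029101435180607295 (array([-0.5, -0.4,  4.9]), array([0.002, 0.001, 0.001]))
```

View pics/w3.png

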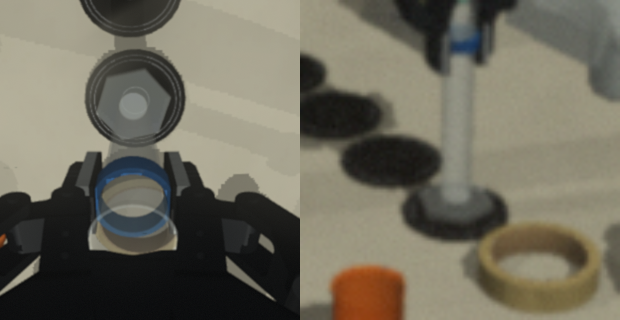

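The foot sits on the pad about 3–4 mm toward −y (foot centre near crop (134,103), pad centre (135,98)). I'll shift by +3 mm, lower and release.

Call:
send_rows([
  [[2.5,-0.5,2],[0,0,0],20],
  [[2.5,-0.5,4],[0,0,0],20],
  [[2.5,-0.5,5],[0,0,0],20],
  [[2.5,-0.5,5],[0,0,0],20],
])

```text
clock: 5.35
eef_pos: [0.6381, -0.1394, 0.2078]
tool_rot: [0.707, 0.707, 0.001, 0.001]
ft_force: [-1.0, -0.4, -1.8]
grip_width: 0.0295
```

Call:
send_rows([
  [[0,0,1],[0,0,0],20],
  [[0,0,2],[0,0,0],20],
  [[0,0,2],[0,0,0],20],
])

```text
clock: 5.6
eef_pos: [0.6383, -0.1395, 0.2076]
tool_rot: [0.707, 0.707, 0.001, 0.002]
ft_force: [-0.7, 0.8, 6.2]
grip_width: 0.0291
```

Call:
send_rows([
  [[0,0,0],[0,0,0],35],
  [[0,0,0],[0,0,0],45],
  [[0,0,0],[0,0,0],65],
  [[0,0,0],[0,0,0],75],
  [[0,0,0],[0,0,0],75],
  [[0,0,-15],[0,0,0],75],
  [[0,0,-40],[0,0,0],75],
  [[0,0,-70],[0,0,0],75],
  [[0,0,-95],[0,0,0],75],
  [[0,0,-100],[0,0,0],75],
  [[0,0,-100],[0,0,0],75],
])

```text
clock: 6.52
eef_pos: [0.6389, -0.1396, 0.3104]
tool_rot: [0.707, 0.707, 0.003, 0.004]
ft_force: [0.7, -0.2, -0.6]
grip_width: 0.0751
```

```bash
python3 -c "
from h import *
o=readout.get_obs();print(o['eef_pos'],o['grip_width'],delta((.456,.073,.24),0))"
```

```text
[ 0.63888486 -0.13957704  0.31035444] 0.07511551161586717 (array([ 212.9, -183.4,   68. ]), array([0.01 , 0.002, 0.001]))
```

Call:
send_rows([
  [[40,-35,0],[0.01,0,0],75],
  [[75,-65,0],[0.01,0,0],75],
  [[105,-90,0],[0.01,0,0],75],
  [[135,-116,0],[0.01,0,0],75],
  [[165,-142,15],[0.01,0,0],75],
  [[190,-164,30],[0.01,0,0],75],
  [[213,-183,50],[0.01,0,0],75],
  [[213,-183,65],[0.01,0,0],75],
  [[213,-183,68],[0.01,0,0],75],
])

```text
clock: 7.27
eef_pos: [0.4525, 0.074, 0.2359]
tool_rot: [0.706, 0.709, -0.004, -0.002]
ft_force: [-0.6, -0.0, -0.1]
grip_width: 0.0749
```

```bash
python3 - <<'E'
from h import *
o=readout.get_obs();print(o['eef_pos'])
import json;c=get_calibration('wrist');json.dump({k:np.array(v).tolist() for k,v in c.items()},open('c4.json','w'))
a=camera('wrist')
cv2.imwrite('pics/w4.png',a[...,::-1])
E
```

```text
[0.45245872 0.07404531 0.23591272]
```

View pics/w4.png

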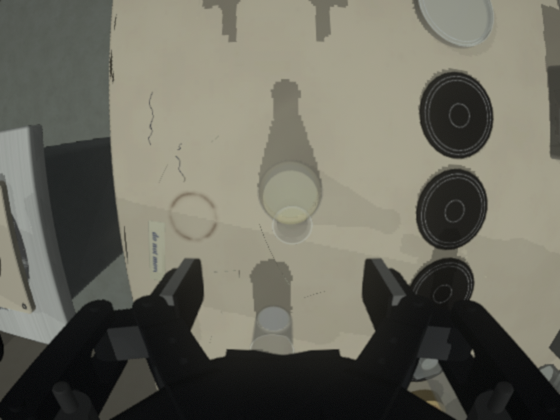

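The flask's foot centre is at (290,193) and its neck rim at (293,226).

```bash
python3 - <<'E'
from h import *
for u,v,z in((290,193,.005),(293,226,.103)): print(onz('wrist',u,v,z))
print(delta((.4565,.0745,.146),0))
E
```

```text
[0.45980358 0.07582664 0.005     ]
[0.46003485 0.0756164  0.103     ]
(array([ 1.4,  3. , 90.9]), array([-0.006,  0.004,  0.002]))
```

Call:
send_rows([
  [[2,5.5,5],[-0.006,0.004,0],75],
  [[2,5.5,35],[-0.006,0.004,0],75],
  [[2,5.5,65],[-0.006,0.004,0],75],
  [[2,5.5,83],[-0.006,0.004,0],75],
  [[2,5.5,89],[-0.006,0.004,0],60],
  [[2,5.5,90],[-0.006,0.004,0],35],
  [[2,5.5,90],[-0.006,0.004,0],18],
  [[2,5.5,90],[-0.006,0.004,0],18],
  [[2,5.5,90],[-0.006,0.004,0],18],
  [[2,5.5,90],[-0.006,0.004,0],18],
  [[2,5.5,90],[-0.006,0.004,0],18],
])

```text
clock: 8.23
eef_pos: [0.4602, 0.0752, 0.1482]
tool_rot: [0.706, 0.708, 0.001, 0.001]
ft_force: [0.9, 0.1, 2.6]
grip_width: 0.0249
```

Call:
send_rows([
  [[0,0,-10],[0,0,0],18],
  [[0,0,-35],[0,0,0],18],
  [[0,0,-65],[0,0,0],18],
  [[0,0,-90],[0,0,0],18],
  [[0,0,-100],[0,0,0],18],
  [[0,0,-100],[0,0,0],18],
])

```text
clock: 8.73
eef_pos: [0.4614, 0.0755, 0.2515]
tool_rot: [0.706, 0.708, 0.004, 0.003]
ft_force: [1.1, -0.2, -1.0]
grip_width: 0.0244
```

```bash
python3 -c "
from h import *
o=readout.get_obs();print(o['eef_pos'],o['grip_width'],delta((.635,-.0406,.246),0))"
```

```text
[0.46139475 0.07549928 0.25153473] 0.024401627084832 (array([-116.6,  173.2,    7.1]), array([ 0.01 , -0.002,  0.003]))
```

Call:
send_rows([
  [[-10,15,0],[0,0,0],18],
  [[-30,45,0],[0.01,0,0],18],
  [[-53,78,0],[0.01,0,0],18],
  [[-75,112,0],[0.01,0,0],18],
  [[-97,145,2],[0.01,0,0],18],
  [[-111,166,5],[0.01,0,0],18],
  [[-116,173,20],[0.01,0,0],18],
  [[-116,173,45],[0.01,0,0],18],
  [[-116,173,70],[0.01,0,0],18],
  [[-116,173,85],[0.01,0,0],18],
  [[-116,173,90],[0.01,0,0],18],
  [[-116,173,90],[0.01,0,0],18],
])

```text
clock: 9.73
eef_pos: [0.6331, -0.0392, 0.1596]
tool_rot: [0.706, 0.708, -0.002, -0.003]
ft_force: [-0.4, 0.3, -0.2]
grip_width: 0.0248
```

```bash
python3 - <<'E'
from h import *
o=readout.get_obs();print(o['eef_pos'],o['ft_force'],delta((.635,-.0406,.153),0))
a=camera('wrist');b=camera('scene')
cv2.imwrite('pics/w5.png',np.hstack([a[100:420,150:450],cv2.resize(b[160:260,270:370],(320,320))])[...,::-1])
E
```

```text
[ 0.63307947 -0.03920365  0.15956593] [-0.35719312  0.32594545 -0.17279214] (array([-1.4,  2. ,  6.5]), array([-0.007, -0.002,  0.003]))
```

View pics/w5.png

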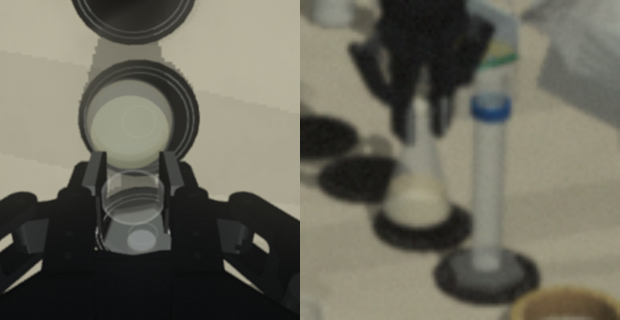

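The flask foot is centred at crop (131,123) and the pad at (139,119), so it needs about 5 mm toward +x.

Call:
send_rows([
  [[0.5,5,1],[-0.007,0,0],18],
  [[0.5,5,3],[-0.007,0,0],18],
  [[0.5,5,5],[-0.007,0,0],18],
  [[0.5,5,6.5],[-0.007,0,0],18],
  [[0.5,5,7],[-0.007,0,0],18],
])

```text
clock: 10.25
eef_pos: [0.6402, -0.0389, 0.1562]
tool_rot: [0.706, 0.708, 0.003, 0.002]
ft_force: [0.1, -0.8, -0.9]
grip_width: 0.0244
```

Call:
send_rows([
  [[0,-2,1.5],[0.008,0,0],18],
  [[0,-2,3],[0.008,0,0],18],
  [[0,-2,4],[0.008,0,0],18],
  [[0,-2,4],[0.008,0,0],18],
])

```text
clock: 10.58
eef_pos: [0.638, -0.039, 0.1534]
tool_rot: [0.706, 0.708, 0.0, -0.001]
ft_force: [-3.4, 0.2, 6.3]
grip_width: 0.0245
```

Contact. I'll release, retreat upward and head for the large beaker.

Call:
send_rows([
  [[0,0,0],[0,0,0],30],
  [[0,0,0],[0,0,0],45],
  [[0,0,0],[0,0,0],65],
  [[0,0,0],[0,0,0],70],
  [[0,0,-10],[0,0,0],70],
  [[0,0,-40],[0,0,0],70],
  [[0,0,-75],[0,0,0],70],
  [[0,0,-95],[0,0,0],70],
  [[0,0,-95],[0,0,0],85],
])

```text
clock: 11.33
eef_pos: [0.6407, -0.0393, 0.2556]
tool_rot: [0.706, 0.708, 0.004, 0.003]
ft_force: [1.6, -0.4, 1.3]
grip_width: 0.0799
```

```bash
python3 -c "
from h import *
o=readout.get_obs();print(o['eef_pos'],o['grip_width'],delta((.426,-.212,.20),0))"
```

```text
[ 0.64073561 -0.03932619  0.25559904] 0.0799146548793473 (array([-172.1, -215.8,   53.2]), array([ 0.01 , -0.001,  0.003]))
```

Call:
send_rows([
  [[-5,-40,0],[0.01,0,0],85],
  [[-15,-80,0],[0.01,0,0],85],
  [[-40,-110,0],[0.01,0,0],85],
  [[-70,-135,10],[0.01,0,0],85],
  [[-100,-160,20],[0.01,0,0],85],
  [[-130,-185,30],[0.01,0,0],85],
  [[-155,-205,40],[0.01,0,0],85],
  [[-172,-216,50],[0.01,0,0],85],
  [[-172,-216,53],[0.01,0,0],85],
  [[-172,-216,53],[0.01,0,0],85],
])

```text
clock: 12.17
eef_pos: [0.4247, -0.2124, 0.1995]
tool_rot: [0.707, 0.707, 0.0, -0.001]
ft_force: [0.8, 0.6, 0.7]
grip_width: 0.0847
```

```bash
python3 - <<'E'
from h import *
o=readout.get_obs();print(o['eef_pos'])
a=camera('wrist')
cv2.imwrite('pics/w6.png',a[...,::-1])
E
```

```text
[ 0.42470772 -0.21237668  0.19950133]
```

View pics/w6.png

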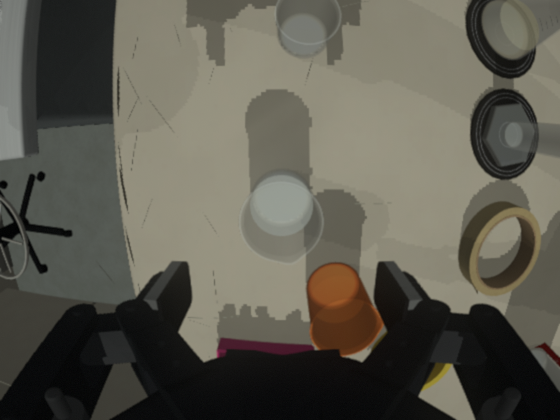

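The large beaker has its base at (281,203) and rim at (283,216). The orange decoy is close, with its base at (338,290) and rim at (347,325).

```bash
python3 - <<'E'
from h import *
for u,v,z in((281,203,.003),(283,217,.07),(338,290,.003),(347,325,.07),(308,38,.003),(309,21,.056)): print(onz('wrist',u,v,z).round(4))
print(delta((.425,-.209,.099),0))
E
```

```text
[ 0.4244 -0.2093  0.003 ]
[ 0.4259 -0.2017  0.07  ]
[ 0.4785 -0.2937  0.003 ]
[ 0.4745 -0.2868  0.07  ]
[ 0.446  -0.0703  0.003 ]
[ 0.4426 -0.0723  0.056 ]
(array([  2.7,  -0.7, 101.1]), array([ 0.   , -0.002,  0.002]))
```

Call:
send_rows([
  [[3,0,15],[0,0,0],85],
  [[3,0,45],[0,0,0],85],
  [[3,0,75],[0,0,0],85],
  [[3,0,93],[0,0,0],85],
  [[3,0,100],[0,0,0],85],
  [[3,0,100],[0,0,0],65],
  [[3,0,100],[0,0,0],45],
  [[3,0,100],[0,0,0],45],
  [[3,0,100],[0,0,0],45],
  [[3,0,100],[0,0,0],45],
])

```text
clock: 13.05
eef_pos: [0.4269, -0.2091, 0.1018]
tool_rot: [0.706, 0.708, 0.001, 0.001]
ft_force: [-0.6, 1.2, 5.0]
grip_width: 0.0525
```

Call:
send_rows([
  [[0,0,-10],[0,0,0],45],
  [[0,0,-35],[0,0,0],45],
  [[0,0,-70],[0,0,0],45],
  [[0,0,-105],[0,0,0],45],
  [[0,0,-125],[0,0,0],45],
  [[0,0,-130],[0,0,0],45],
  [[0,0,-130],[0,0,0],45],
])

```text
clock: 13.63
eef_pos: [0.4276, -0.2098, 0.234]
tool_rot: [0.706, 0.708, 0.002, 0.004]
ft_force: [0.2, -0.2, -1.2]
grip_width: 0.0528
```

```bash
python3 -c "
from h import *
o=readout.get_obs();print(o['eef_pos'],o['grip_width'],delta((.631,.0585,.23),0))"
```

```text
[ 0.42758879 -0.2097965   0.23403151] 0.05278542334141198 (array([267.9, 203.9,   5.3]), array([0.008, 0.002, 0.002]))
```

Call:
send_rows([
  [[15,3,0],[0,0,0],45],
  [[45,10,0],[0.008,0,0],45],
  [[80,20,0],[0.008,0,0],45],
  [[115,35,0],[0.008,0,0],45],
  [[147,60,0],[0.008,0,0],45],
  [[177,87,0],[0.008,0,0],45],
  [[205,115,0],[0.008,0,0],45],
  [[230,147,0],[0.008,0,0],45],
  [[252,178,0],[0.008,0,0],45],
  [[266,198,3],[0.008,0,0],45],
  [[268,204,5],[0.008,0,0],45],
  [[268,204,5],[0.008,0,0],45],
])

```text
clock: 14.63
eef_pos: [0.6311, 0.0597, 0.2265]
tool_rot: [0.706, 0.709, -0.002, -0.001]
ft_force: [-0.2, 0.3, -1.7]
grip_width: 0.0527
```

Call:
send_rows([
  [[0,0,15],[0,0,0],45],
  [[0,0,45],[0,0,0],45],
  [[0,0,75],[0,0,0],45],
  [[0,0,100],[0,0,0],45],
  [[0,0,112],[0,0,0],45],
  [[0,0,112],[0,0,0],45],
])

```text
clock: 15.13
eef_pos: [0.6261, 0.0578, 0.1095]
tool_rot: [0.706, 0.708, -0.007, -0.004]
ft_force: [-1.0, 0.6, -1.1]
grip_width: 0.0528
```

```bash
python3 - <<'E'
from h import *
o=readout.get_obs();print(o['eef_pos'],o['ft_force'],delta((.631,.0585,.106),0))
a=camera('wrist');b=camera('scene')
cv2.imwrite('pics/w7.png',np.hstack([a[100:420,150:450],cv2.resize(b[160:260,250:350],(320,320))])[...,::-1])
E
```

```text
[0.62610914 0.05782135 0.1094709 ] [-0.96732297  0.63946281 -1.05563495] (array([0.7, 4.9, 3.4]), array([-0.015,  0.004,  0.002]))
```

View pics/w7.png

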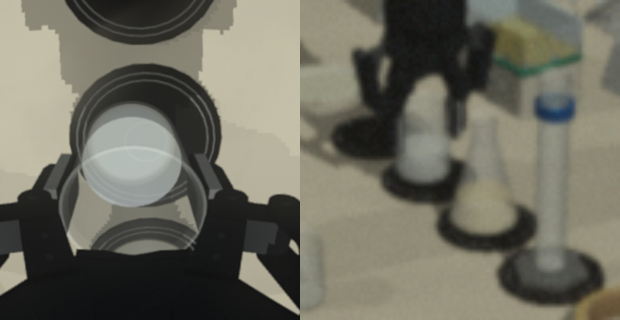

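The beaker base disc is at crop (132,162), while the pad's centre ring is at (147,143). I'll compute the offset by ray casting.

```bash
python3 - <<'E'
from h import *
for u,v,z in((282,262,.011),(282,262,.015),(297,243,.005),(295,164,.005)): print(onz('wrist',u,v,z).round(4))
E
```

```text
[0.6281 0.0489 0.011 ]
[0.6282 0.0508 0.015 ]
[0.6369 0.0586 0.005 ]
[0.6351 0.1052 0.005 ]
```

Call:
send_rows([
  [[3,4,0],[-0.015,0.004,0],45],
  [[6,8,0],[-0.015,0.004,0],45],
  [[6,8,0],[-0.015,0.004,0],45],
  [[6,8,0],[-0.015,0.004,0],45],
])

```text
clock: 15.57
eef_pos: [0.6382, 0.0647, 0.1151]
tool_rot: [0.706, 0.708, 0.004, 0.003]
ft_force: [-0.2, -0.0, -0.0]
grip_width: 0.0526
```

```bash
python3 - <<'E'
from h import *
o=readout.get_obs();print(o['eef_pos'],o['ft_force'],delta((.634,.0635,.106),0))
a=camera('wrist')
cv2.imwrite('pics/w8.png',cv2.resize(a[120:340,200:400],None,fx=2.5,fy=2.5)[...,::-1])
E
```

```text
[0.63818683 0.06474786 0.11512927] [-0.19868276 -0.04756618 -0.03379508] (array([-1.2, -4.3,  9.1]), array([ 0.011, -0.001,  0.003]))
```

View pics/w8.png

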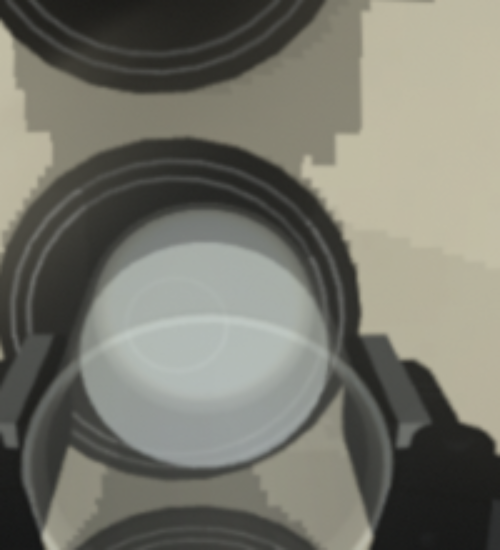

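The true bottom of the beaker is at (207,303) and the pad centre at (182,312), so the beaker is about 6 mm too far in +x and 2–3 mm too far in +y.

Call:
send_rows([
  [[-2,-3,2],[0.008,0,0],45],
  [[-3.5,-6,4],[0.008,0,0],45],
  [[-3.5,-6,6],[0.008,0,0],45],
  [[-3.5,-6,7.5],[0.008,0,0],45],
  [[-3.5,-6,8],[0.008,0,0],45],
  [[-3.5,-6,8],[0.008,0,0],45],
])

```text
clock: 16.12
eef_pos: [0.6316, 0.0611, 0.1069]
tool_rot: [0.706, 0.708, 0.001, -0.0]
ft_force: [-1.7, -0.3, 2.7]
grip_width: 0.0525
```

Call:
send_rows([
  [[0,0,0.5],[0,0,0],45],
  [[0,0,0.5],[0,0,0],58],
  [[0,0,0.5],[0,0,0],70],
  [[0,0,0.5],[0,0,0],80],
  [[0,0,0.5],[0,0,0],80],
  [[0,0,-10],[0,0,0],80],
  [[0,0,-40],[0,0,0],80],
  [[0,0,-75],[0,0,0],80],
  [[0,0,-100],[0,0,0],80],
  [[0,0,-105],[0,0,0],80],
])

```text
clock: 16.95
eef_pos: [0.6341, 0.0612, 0.2188]
tool_rot: [0.706, 0.708, 0.005, 0.003]
ft_force: [0.7, 0.4, 0.2]
grip_width: 0.0798
```

```bash
python3 -c "
from h import *
o=readout.get_obs();print(o['eef_pos'],o['grip_width'],delta((.441,-.0715,.18),0))"
```

```text
[0.63414615 0.0611926  0.21883468] 0.07980356012013248 (array([-132.2, -194. ,   36.3]), array([ 0.012, -0.002,  0.003]))
```

Call:
send_rows([
  [[-5,-30,0],[0.012,0,0],80],
  [[-15,-65,0],[0.012,0,0],80],
  [[-35,-95,0],[0.012,0,0],80],
  [[-60,-122,0],[0.012,0,0],80],
  [[-85,-148,0],[0.012,0,0],80],
  [[-110,-173,5],[0.012,0,0],80],
  [[-128,-190,10],[0.012,0,0],80],
  [[-132,-193,25],[0.012,0,0],80],
  [[-132,-193,36],[0.012,0,0],80],
  [[-132,-193,36],[0.012,0,0],80],
])

```text
clock: 17.78
eef_pos: [0.4401, -0.0717, 0.1788]
tool_rot: [0.707, 0.708, -0.0, -0.002]
ft_force: [-0.5, 0.8, 0.5]
grip_width: 0.0804
```

```bash
python3 - <<'E'
from h import *
o=readout.get_obs();print(o['eef_pos'],delta((.442,-.071,.094),0))
a=camera('wrist')
cv2.imwrite('pics/w9.png',a[...,::-1])
E
```

```text
[ 0.44009851 -0.07166781  0.17875846] (array([ 0.4,  2.2, 84.8]), array([-0.004, -0.003,  0.002]))
```

View pics/w9.png

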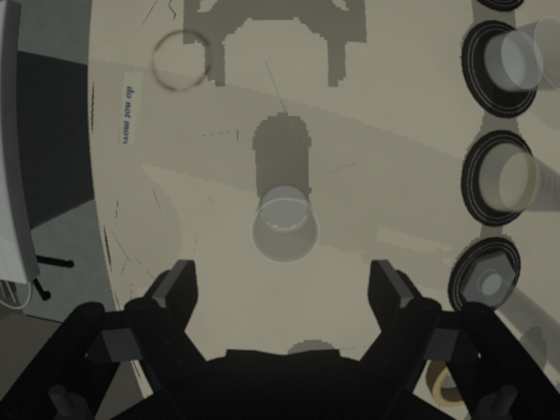

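The small beaker's base is at (286,207) and its rim at (284,230). The three placed pieces stand upright on their pads.

```bash
python3 - <<'E'
from h import *
for u,v,z in((286,207,.003),(284,230,.057)): print(onz('wrist',u,v,z).round(4))
E
```

```text
[ 0.4432 -0.0668  0.003 ]
[ 0.4415 -0.0674  0.057 ]
```

Call:
send_rows([
  [[2.5,2,15],[0,0,0],80],
  [[2.5,2,45],[0,0,0],80],
  [[2.5,2,70],[0,0,0],80],
  [[2.5,2,82],[0,0,0],80],
  [[2.5,2,85],[0,0,0],80],
  [[2.5,2,85],[0,0,0],60],
  [[2.5,2,85],[0,0,0],35],
  [[2.5,2,85],[0,0,0],35],
  [[2.5,2,85],[0,0,0],35],
  [[2.5,2,85],[0,0,0],35],
  [[2.5,2,85],[0,0,0],35],
])

```text
clock: 18.75
eef_pos: [0.4439, -0.0688, 0.0962]
tool_rot: [0.706, 0.708, 0.001, -0.001]
ft_force: [-1.4, -0.0, 6.5]
grip_width: 0.042
```

Call:
send_rows([
  [[0,0,-10],[0,0,0],35],
  [[0,0,-35],[0,0,0],35],
  [[0,0,-70],[0,0,0],35],
  [[0,0,-105],[0,0,0],35],
  [[0,0,-130],[0,0,0],35],
  [[0,0,-140],[0,0,0],35],
  [[0,0,-140],[0,0,0],35],
])

```text
clock: 19.33
eef_pos: [0.4457, -0.0695, 0.2399]
tool_rot: [0.706, 0.708, 0.003, 0.003]
ft_force: [0.6, -0.3, 0.0]
grip_width: 0.0415
```

```bash
python3 -c "
from h import *
o=readout.get_obs();print(o['eef_pos'],o['grip_width'],delta((.629,.161,.23),0))"
```

```text
[ 0.44569275 -0.06948114  0.2399382 ] 0.04145991823655268 (array([230. , 183.7,  11.8]), array([ 0.009, -0.001,  0.002]))
```

Landing TCP z should be about 0.101. The path keeps x back while passing the flask and the large beaker.

Call:
send_rows([
  [[15,2,0],[0,0,0],35],
  [[50,8,0],[0.009,0,0],35],
  [[85,20,0],[0.009,0,0],35],
  [[120,35,0],[0.009,0,0],35],
  [[152,57,0],[0.009,0,0],35],
  [[180,85,0],[0.009,0,0],35],
  [[205,115,0],[0.009,0,0],35],
  [[222,147,0],[0.009,0,0],35],
  [[230,173,5],[0.009,0,0],35],
  [[230,184,10],[0.009,0,0],35],
  [[230,184,12],[0.009,0,0],35],
  [[230,184,12],[0.009,0,0],35],
])

```text
clock: 20.33
eef_pos: [0.6284, 0.1607, 0.2269]
tool_rot: [0.706, 0.708, -0.002, -0.002]
ft_force: [-0.9, -0.3, 0.5]
grip_width: 0.0418
```

Call:
send_rows([
  [[0,0,15],[0,0,0],35],
  [[0,0,45],[0,0,0],35],
  [[0,0,75],[0,0,0],35],
  [[0,0,100],[0,0,0],35],
  [[0,0,117],[0,0,0],35],
  [[0,0,120],[0,0,0],35],
  [[0,0,120],[0,0,0],35],
])

```text
clock: 20.92
eef_pos: [0.6257, 0.16, 0.1056]
tool_rot: [0.706, 0.708, -0.004, -0.003]
ft_force: [-0.0, 0.4, -0.0]
grip_width: 0.0415
```

```bash
python3 - <<'E'
from h import *
o=readout.get_obs();print(o['eef_pos'],o['ft_force'],delta((.630,.161,.101),0))
a=camera('wrist')
cv2.imwrite('pics/w10.png',cv2.resize(a[120:340,200:400],None,fx=2.5,fy=2.5)[...,::-1])
E
```

```text
[0.62574458 0.15996338 0.10563098] [-0.0418919   0.39067317 -0.03376982] (array([1. , 4.3, 4.6]), array([-0.009,  0.001,  0.002]))
```

View pics/w10.png

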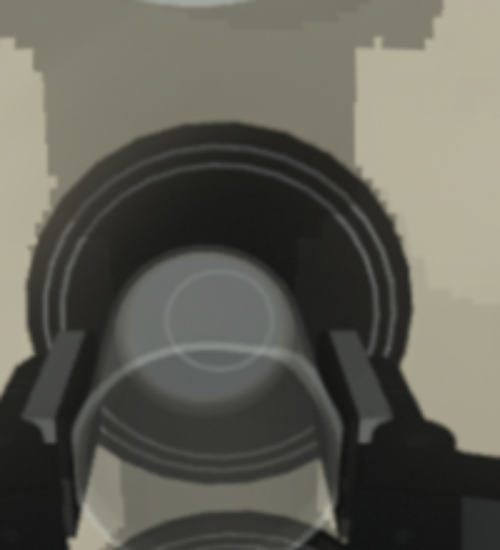

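The base centre is at (206,327) and the pad's centre ring at (220,320), so I'll shift about +3.3 mm in x and +0.5 mm in y, then lower.

Call:
send_rows([
  [[0.5,2,1],[-0.006,0,0],35],
  [[0.5,3,2.5],[-0.006,0,0],35],
  [[0.5,3,4],[-0.006,0,0],35],
  [[0.5,3,5],[-0.006,0,0],35],
  [[0.5,3,6],[-0.006,0,0],35],
  [[0.5,3,6],[-0.006,0,0],35],
])

```text
clock: 21.47
eef_pos: [0.6301, 0.1609, 0.1014]
tool_rot: [0.706, 0.708, 0.0, 0.0]
ft_force: [-0.2, 0.9, 0.4]
grip_width: 0.0419
```

Call:
send_rows([
  [[0,-1,1],[0,0,0],35],
  [[0,-1,1.5],[0,0,0],35],
  [[0,-1,1.5],[0,0,0],35],
])

```text
clock: 21.72
eef_pos: [0.6299, 0.1609, 0.1013]
tool_rot: [0.706, 0.708, 0.001, 0.001]
ft_force: [-0.3, -0.4, 4.1]
grip_width: 0.0416
```

Contact. I'll release, rise and back away so the cameras have a clear view.

Call:
send_rows([
  [[0,0,0],[0,0,0],48],
  [[0,0,0],[0,0,0],60],
  [[0,0,0],[0,0,0],72],
  [[0,0,0],[0,0,0],72],
  [[0,0,-10],[0,0,0],72],
  [[0,0,-40],[0,0,0],72],
  [[0,0,-75],[0,0,0],72],
  [[0,0,-110],[0,0,0],72],
  [[0,0,-150],[0,0,0],72],
  [[0,-35,-160],[0,0,0],72],
  [[0,-70,-160],[0,0,0],72],
  [[0,-105,-160],[0,0,0],72],
])

```text
clock: 22.72
eef_pos: [0.5244, 0.1609, 0.2632]
tool_rot: [0.707, 0.708, 0.003, 0.002]
ft_force: [-0.8, 0.7, 0.0]
grip_width: 0.072
```

Call:
send_rows([
  [[40,-20,0],[0,0,0],72],
  [[80,-40,0],[0,0,0],72],
  [[110,-60,0],[0,0,0],72],
  [[140,-80,0],[0,0,0],72],
  [[140,-80,0],[0,0,0],72],
  [[140,-80,0],[0,0,0],72],
])

```text
clock: 23.22
eef_pos: [0.443, 0.3024, 0.2636]
tool_rot: [0.705, 0.709, 0.003, 0.002]
ft_force: [0.9, -0.4, -0.5]
grip_width: 0.0721
```

```bash
python3 - <<'E'
from h import *
print(readout.get_obs()['eef_pos'])
a=camera('top');b=camera('scene')
cv2.imwrite('pics/fin.png',np.vstack([cv2.resize(a[155:225,160:400],(800,233),interpolation=2),cv2.resize(b[140:290,220:400],(400,333),interpolation=2).repeat(1,0) if 0 else np.pad(cv2.resize(b[140:290,220:400],(400,333),interpolation=2),((0,0),(0,400),(0,0)))])[...,::-1])
E
```

```text
[0.44299038 0.30244065 0.26360811]
```

View pics/fin.png

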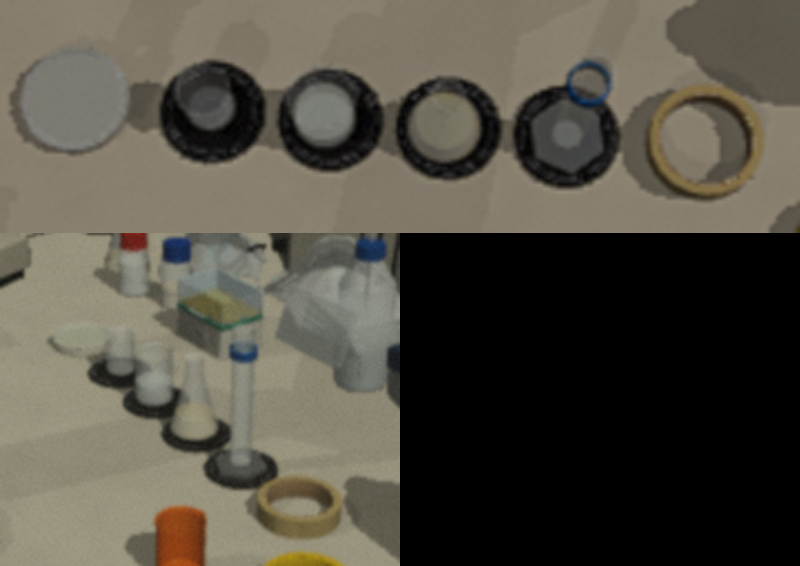

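All four pieces stand upright in the right order. I'll check the centring of the beakers numerically, since their visible discs (210,104) and (325,114) sit a little off the pad centres at (213,111) and (331,120).

```bash
python3 - <<'E'
from h import *
f=lambda x,y:(160+x/3.333,155+y/3.333)
for n,(x,y),zs in[('pad1',(213,111),[.005]),('sb',(210,104),[.006,.012]),('pad2',(331,120),[.005]),('lb',(325,114),[.007,.015,.02]),('pad3',(448,128),[.005]),('fl',(444,127),[.01]),('pad4',(567,136),[.005]),('cy',(566,136),[.011])]:
    for z in zs: print(n,z,onz('top',*f(x,y),z).round(4))
a=camera('top');cv2.imwrite('pics/fin2.png',cv2.resize(a[165:212,205:280],None,fx=10,fy=10,interpolation=2)[...,::-1])
E
```

```text
pad1 0.005 [0.6262 0.1563 0.005 ]
sb 0.006 [0.6318 0.1595 0.006 ]
sb 0.012 [0.6302 0.1585 0.012 ]
pad2 0.005 [0.63   0.0562 0.005 ]
lb 0.007 [0.6341 0.0617 0.007 ]
lb 0.015 [0.6319 0.061  0.015 ]
lb 0.02 [0.6306 0.0606 0.02  ]
pad3 0.005 [ 0.6345 -0.0427  0.005 ]
fl 0.01 [ 0.6336 -0.0393  0.01  ]
pad4 0.005 [ 0.6392 -0.1432  0.005 ]
cy 0.011 [ 0.6374 -0.1418  0.011 ]
```

View pics/fin2.png

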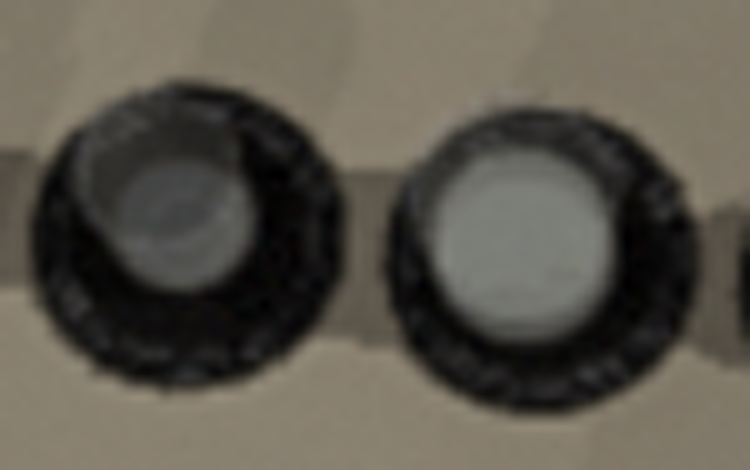

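The beaker bases are within about 5 mm of their pad centres, and the flask and cylinder within about 4 mm. Handing in.

```bash
python3 -c "
from workcell import order,readout
print(readout.get_obs()['clock']);print(order.job_done())"
```

```text
23.3667
the job is handed in; nothing more can be done
None
```

All four glasses are standing upright on the pads in height order, and the job was handed in at 23.4 s of the 106 s allowed. From the tape end (robot's right) to the petri dish end: the measuring cylinder is on pad_4, the conical flask on pad_3, the large beaker on pad_2 and the small beaker on pad_1.

- **Final camera check:** in the last top and scene pictures all four are upright and the gripper is clear of everything. The tape, the dish and the orange and yellow look-alikes were not touched.
- **Centring:** by ray casting, the cylinder and flask are within about 4 mm of their pad centres, and the beakers within about 5 mm.
- **What disagreed:** the wrist and top cameras differed by up to about 5 mm (refraction and contents in the glass). I centred each piece against its pad in the wrist view, so the last few millimetres are uncertain.
- **Forces:** wrist force stayed under 7 N in every reading. The hand-in reports no verdict.

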